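# Move the lamp aside and reset the support rail's lock plunger

### The arm

A 7-joint arm with a two-finger parallel gripper is mounted at the origin on the work surface. World frame = base frame: x ahead of the robot, y to its left, z up, the work surface at z = 0. Lengths are in m, angles in rad, forces in N, time in s.
With the tool pointing down it reaches from about 0.4 to 0.85 m from the base axis. Payload 10.4 kg.
Tool frame: the origin (TCP) lies midway between the tips of the shut fingers; the grasp point (between the pads) lies 19 mm behind it; x points along the fingers, y is the direction in which the jaws open and shut, and the axes are right-handed (so a half turn about x gives the same grasp; the last joint's range is limited). The gripper opens to 87 mm and grips with 3 to 60 N. Pads are 19 mm wide; open, the fingers measure 117 mm over their backs; the gripper's body (75 mm by 190 mm) begins 51 mm behind the grasp point.
Start: joints at [1.106, 0.332, -0.065, 1.46, 0.022, 1.35, -0.088], TCP at [0.267, -0.565, 0.223] pointing down, gripper open.
Joint ranges: [-2.6, 2.6], [-0.5, 2.12], [-1.47, 1.34], [0.16, 2.42], [-1.27, 4.41], [0.06, 2.06], [-2.6, 2.6]. Speed limits (rad/s): [2.22, 2.22, 2.79, 2.79, 3.14, 3.14, 3.14].

### API

Orientations are given as a unit quaternion [x, y, z, w].
In Python, from bench import * gives the robot as it stands.
- The arm moves only by the shell command python3 -m inch 'ROWS' [FORCE]. ROWS is JSON, a list that holds one entry, the list of rows, each a list of 7 numbers: the shift along the world's x, y, z each as a share of 120 mm, from -1 to 1, then the turn, a rotation vector about the world's x, y, z each as a share of 2 pi rad, from -1 to 1, then the closure, from 0 (fully open) to 1 (shut). A call has 1 to 10 rows; each row is the pose to reach, as a shift and turn from the pose commanded when the call began, turning the shorter way round; what a row does not reach only later rows make up. A row lasts 1/10 s, in which the tool goes at most 50 mm and 8.59 degrees, less where a joint would pass 70% of its speed; a pose out of reach is approached as far as the arm can. A call with a number of a shift or a turn outside -1 to 1 is refused whole. A call with a gripper value outside its range is refused whole. The fingers move at their own pace and stop on an object; FORCE is the grip in N (left out, the last holds). Time passes only in rows, so rows that repeat a pose let the fingers close. It gives the time, the measured TCP pose, the force and the opening at its end, in the units of the state.
- read_state(): the state, without advancing time (a new reading comes with each control period).
- camera(name): name is "scene" or "top" or "wrist"; returns the picture (480x640x3 uint8, red, green, blue); there is no depth.
- get_calibration(name): a dict with "fx", "fy", "cx", "cy" (pixels), "k1" (the pictures are not rectified: a ray, as slopes to the right and down, at radius r is drawn at 1 + k1 r^2 times it, then the intrinsics apply), "xyz" and "attitude" of the camera in the world. Camera axes: x right, y up, looking along -z (the intrinsics and any distortion apply to the point x, -y, -z); pixel columns grow to the right and rows downward; lengths in m; the calibration is good to about 2 mm. A picture is of the moment at which its call begins: read the wrist's pose just before it. get_calibration takes no time and is no camera call; for the wrist camera it gives the pose at the moment of the call.
- close_job(): hands the job in, once; it reports no verdict.
The state is a dict: "time": time; "joint_positions": joint angles; "joint_vel": joint speeds; "joint_torque": joint torques, N m; "ee_pos": TCP position; "eef_rot": TCP orientation; "ft_force": force on the tool from outside, world axes, zero at the start; "torque": the same for the moment, N m; "width": finger opening in m.
Only numpy, scipy, OpenCV 4.12 (cv2) and the standard library are available. Lean on these libraries where they do the work, as an engineer would, in place of code of your own. Each camera call takes 0.05 s, during which the arm holds its last target.

### The job

Swing the stiff inspection lamp aside until its head stays over the red press block. Then pull up the red lock knob on the blue sleeve, slide the sleeve along the perforated rail to the next hole, the one beside the green clip, and push the knob down until the pin is fully home. The weak spring does not seat the pin by itself, so finish while still holding the knob fully down with the gripper; leave the other loose things where they are.

Things in the scene. Friction and masses are not known exactly. Their poses are not given: they have to be found in the camera images.
- lamp: inspection lamp: round dark foot (84 mm across, fixed to the bench) with a 20 mm aluminium post; origin at the centre of the foot's underside. A level arm turns about the post (vertical axis through this origin), 183 mm above the bench.
- lamp_arm (a joint): angle of the lamp's arm about its post, rad: at 0 the arm points along the lamp body's own -x; grows anticlockwise seen from above; range -1.7 to 1.7. Stiff: it stays where it is left and takes about 1.5 N at the head to move.
- lamp_grip (a point): middle of the black upright round grip (24 mm across, 42 mm tall, yellow band) on top of the lamp's head, on the head's axis; 217 mm above the bench, 250 mm from the post's axis. The head is a grey disc 90 mm across, from 170 to 196 mm above the bench; the grip rises from its top to 238 mm. The head starts over or near the rail, in the way.
- press_block: red stepped steel press block (110 x 110 mm, 44 mm tall) with a dark steel bush standing on it (80 mm in all), fixed to the bench; origin at the centre of its underside. It lies under the circle on which the lamp's head swings, at most 20 mm off it, on the lower side of the joint's values (about -0.7 rad).
- rail: support rail fixed to the bench: grey foot plate 100 x 300 x 8 mm with a 40 mm wide steel tube along its own y axis, top of the tube 48 mm above the bench, five holes 50 mm apart on its centre line at y = -100, -50, 0, 50, 100 mm; origin at the centre of the underside (below the middle hole). A red stop closes each end.
- sleeve (a joint): position along the rail's own y of the blue sleeve (62 x 40 mm, top face 61 mm above the bench, with a small black V-rest on the robot's side, lower than that face), m; 0 at the middle hole, where it starts; range -0.105 to 0.105; slides with about 2 N of friction once the pin is out of the hole. With the pin in a hole it has 1.5 mm of play each way.
- plunger (a joint): height of the spring plunger above fully home, m: 0 = home, knob touching the barrel (20 mm across, 14 mm tall on the sleeve); range 0 to 0.028, straight up. The weak spring rests at about 0.006 (6 mm gap below the knob); pushing it home takes about 5 N all the time, pulling to 0.023 about 13 N. The round-ended 12 mm pin is clear of the hole above 0.020 and rests at 0.020 between holes.
- knob: red round knob of the plunger, 28 mm across, 26 mm tall, on the pin; origin at the centre of its underside, on the pin's axis, 75 mm above the bench when fully home (about 81 mm at the start); z up. It moves with the sleeve.
- knob_mid (a point): middle of the red knob, 13 mm above its underside, on the pin's axis.
- clip_green: bright green clip (16 mm wide, 40 mm tall), fixed on the rail's foot plate beside the hole to use, on the side away from the robot; origin at its underside, 37 mm from the rail's centre line.
- green_hole (a point): point on the pin's line above the hole beside the green clip: the place over which the pin must finish (50 mm from the start hole, to either side).
- clip_white: white clip like the green one, beside the hole on the other side of the start hole: not the one to use.
- control_arm: yellow-green pressed steel suspension arm, about 330 mm long, lying on the bench behind the rail; origin at its underside; loose, leave it alone
- calliper: steel calliper, 230 mm long, lying flat near the robot; loose, leave it alone
- wrench: steel wrench, 200 mm long, lying flat near the robot; loose, leave it alone
- tray: blue open parts tray, 170 x 130 x 45 mm, with two dark steel bushes in it; loose, leave it alone
- bush0: dark steel bush, 34 mm across, 36 mm tall, in the tray; loose, leave it alone
- bush1: another bush like it, in the tray; loose, leave it alone
- spray: white closed bottle with a yellow band, 160 mm tall; loose, leave it alone
- mug: blue mug, 90 mm tall; loose, leave it alone
Things that resemble listed ones, but are neither listed nor needed, are in the scene too. Of the things like the press_block, leave any that is pink; of the rest the smaller one is meant.

How it is judged:
On the way, in this order (a step that is already met when the one before it is completed fails the run):
1. the lamp's head is over the red press block (its axis within 45 mm of the block's centre) and at rest (horizontal distance between lamp_grip and press_block below 0.045 m and velocity of joint lamp_arm between -0.1 and 0.1 rad/s), for 0.2 s.
2. the gripper has pulled the plunger out of its hole (value of joint plunger above 0.0195 m and contact force between the fingers and knob above 2 N), for 0.1 s.
3. the pin has entered the hole beside the green clip (horizontal distance between knob and green_hole below 0.006 m and value of joint plunger below 0.01 m), for 0.1 s.
At the end, for the whole second after the job is handed in: The lamp's head is still over the press block (axis within 45 mm of its centre), the pin stands in the hole beside the green clip (within 5 mm) and is fully home (plunger joint below 3 mm), kept there by the gripper's fingers, which hold the knob (contact force above 3 N) (horizontal distance between lamp_grip and press_block below 0.045 m and horizontal distance between knob and green_hole below 0.005 m and value of joint plunger below 0.003 m and contact force between the fingers and knob above 3 N); the arm keeps its last pose, push and grip.
It fails at once if one of the other loose things (suspension arm, calliper, wrench, tray or its bushes, bottle, mug) is moved more than 30 mm (distance of any of control_arm, calliper, wrench, tray, bush0, bush1, spray, mug from where it was at the start of the episode above 0.03 m).
It also fails if it takes over 58 s, if anything falls off the work surface, if the arm or the gripper's body presses on something with over 40 N, if the wrist force passes 120 N, or if a joint passes its speed limit or range.

## Working session

There is one attempt and no reset: what is moved stays moved. The work goes in short steps, Python scripts to look and compute and a shell command to move; the robot and the scene stay as the last step left them, time stands still between calls to the robot, and variables do not carry over. Pictures are saved under pics/ and viewed, and the job is handed in when it is done.

```bash
ls; mkdir -p pics; python3 - <<'E'
from bench import *
import cv2
print(read_state())
for n in ("scene","top","wrist"):
    print(n,get_calibration(n))
    cv2.imwrite(f"pics/{n}0.png",camera(n)[:,:,::-1])
E
```

```text
pics
{'time': 0.0, 'joint_positions': array([ 1.10638389,  0.33288163, -0.06469853,  1.46092285,  0.02159615,
        1.34989378, -0.08849704]), 'joint_vel': array([-0.00039832, -0.00086608, -0.00087307,  0.00060668,  0.0013234 ,
       -0.00221298, -0.00050962]), 'joint_torque': array([-1.17687858e-03, -6.23252106e+01,  2.38607847e-02, -3.89903247e+01,
       -6.15055952e-02,  3.95669206e-02,  1.21986595e-04]), 'ee_pos': array([ 0.26707042, -0.56464656,  0.22175666]), 'eef_rot': array([-0.68979151, -0.15542555,  0.690052  , -0.15446295]), 'ft_force': array([-0.36517998, -0.10557739, -0.22162129]), 'torque': array([-0.03196216,  0.01065656,  0.02202076]), 'width': 0.08690929265637726}
scene {'fx': 511.45809538461367, 'fy': 511.45809538461367, 'cx': 322.06208693078503, 'cy': 240.18375896326177, 'k1': -0.08784024003488283, 'xyz': array([ 1.27948973, -0.17758131,  1.11512411]), 'attitude': array([0.26891014, 0.19765608, 0.57512395, 0.74689481])}
top {'fx': 477.71513876789595, 'fy': 477.71513876789595, 'cx': 318.7923885837228, 'cy': 234.96365331373525, 'k1': -0.0026566487419489053, 'xyz': array([0.40742252, 0.00763222, 1.19513906]), 'attitude': array([-0.04321229,  0.03720985,  0.7067087 , -0.70520276])}
wrist {'fx': 430.98628588700655, 'fy': 430.98628588700655, 'cx': 323.1613644335278, 'cy': 239.58813445978979, 'k1': -0.08489041402844752, 'xyz': array([ 0.33804866, -0.53143177,  0.38445581]), 'attitude': array([-0.1211543 ,  0.07746843, -0.52932006,  0.83614625])}
```

View pics/top0.png

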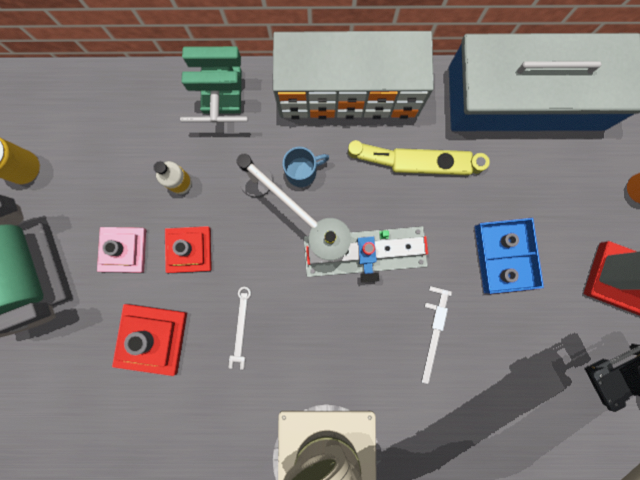

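View pics/scene0.png

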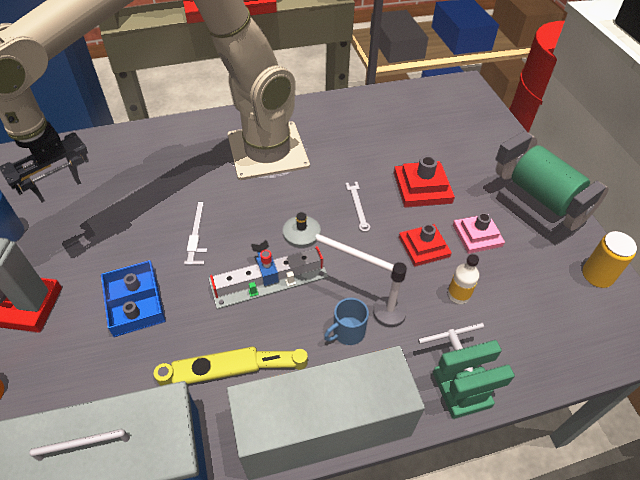

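```bash
cat > h.py <<'E'
from bench import *
import numpy as np, cv2
from scipy.spatial.transform import Rotation as R
def cal(n):
    c=get_calibration(n); return c
def px2plane(c,u,v,z):
    xd=(u-c['cx'])/c['fx']; yd=(v-c['cy'])/c['fy']
    x,y=xd,yd
    for _ in range(30):
        s=1+c['k1']*(x*x+y*y); x,y=xd/s,yd/s
    d=R.from_quat(c['attitude']).apply([x,-y,-1]); o=np.array(c['xyz'])
    return o+d*(z-o[2])/d[2]
def ray(c,u,v):
    p=px2plane(c,u,v,0); o=np.array(c['xyz']); d=p-o; return o,d/np.linalg.norm(d)
def proj(c,p):
    q=R.from_quat(c['attitude']).inv().apply(np.array(p)-c['xyz'])
    x,y=q[0]/-q[2],-q[1]/-q[2]; s=1+c['k1']*(x*x+y*y)
    return np.array([c['cx']+c['fx']*x*s,c['cy']+c['fy']*y*s])
def tri(obs):
    A=np.zeros((3,3));b=np.zeros(3)
    for c,u,v in obs:
        o,d=ray(c,u,v);M=np.eye(3)-np.outer(d,d);A+=M;b+=M@o
    return np.linalg.solve(A,b)
def crop(img,u0,v0,u1,v1,k,name):
    cv2.imwrite(name,cv2.resize(img[v0:v1,u0:u1],None,fx=k,fy=k,interpolation=cv2.INTER_CUBIC))
E
python3 - <<'E'
from h import *
t=cv2.imread('pics/top0.png');s=cv2.imread('pics/scene0.png')
crop(t,290,200,440,300,5,'pics/t1.png')
crop(t,90,140,290,290,4,'pics/t2.png')
crop(s,200,205,340,310,5,'pics/s1.png')
crop(s,370,150,520,340,3,'pics/s2.png')
E
```

```text
(no output)
```

View pics/t1.png

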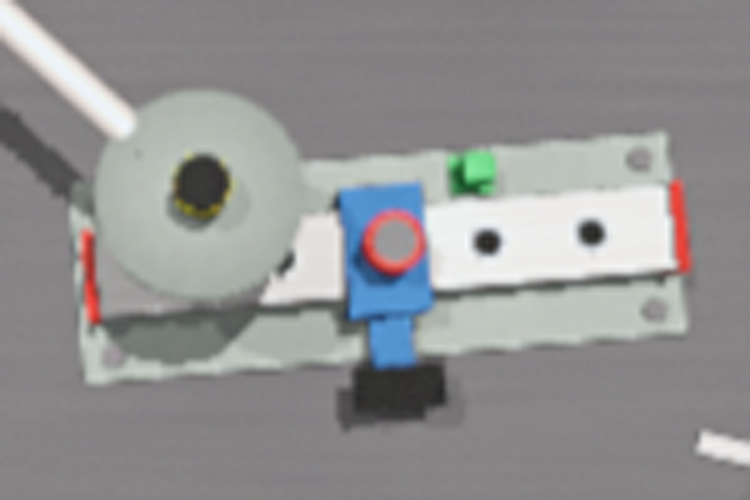

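View pics/t2.png

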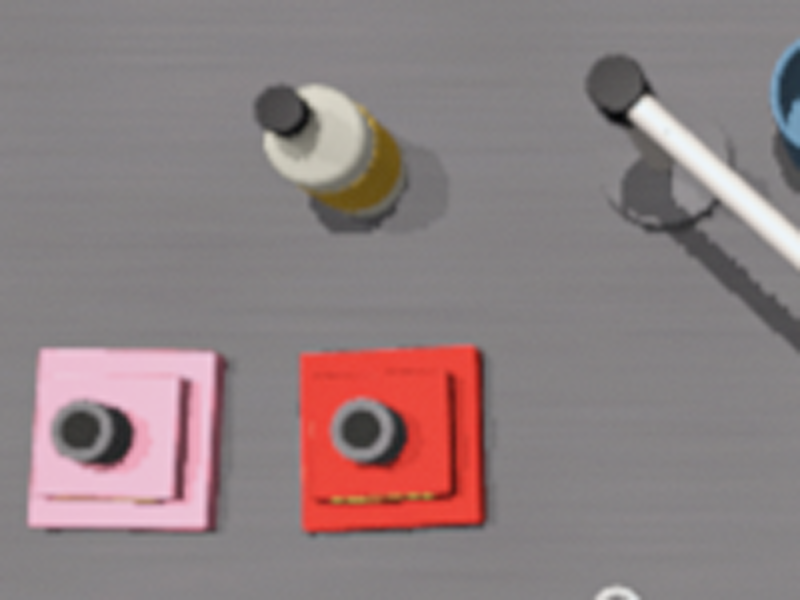

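View pics/s1.png

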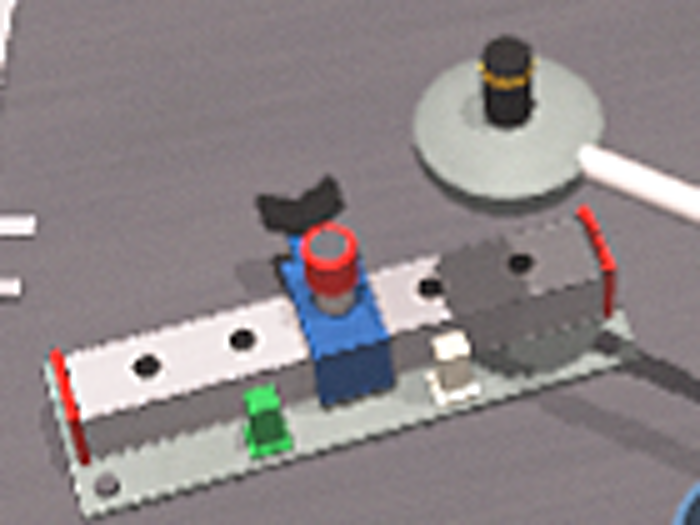

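View pics/s2.png

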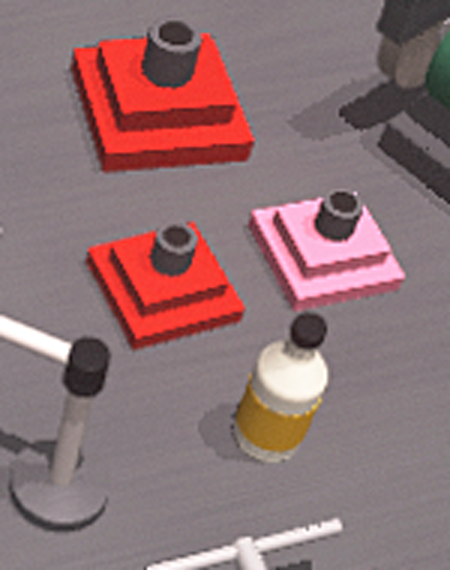

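```bash
python3 - <<'E'
from h import *
np.set_printoptions(precision=4,suppress=True)
T=cal('top');S=cal('scene')
def both(n,t,s,z):
    print(n,'top',px2plane(T,*t,z)[:2],'scene',px2plane(S,*s,z)[:2],'tri',tri([(T,*t),(S,*s)]))
both('knobtop',(368.6,248.6),(266,253.6),.107)
both('h1',(387.6,248.4),(248.6,273),.048)
both('h2',(408.2,246.6),(229.4,278.2),.048)
both('griptop',(330.6,236.6),(301.6,214.2),.238)
both('bush',(180.5,247.5),(429,228.3),.08)
both('post',(244.5,161.3),(398.5,269),.2)
print('lh',px2plane(S,286,262.6,.048),px2plane(S,304,257.6,.048))
for u,v in [(302,353),(480,347),(484,523),(302,531)]: print(px2plane(T,u/4+90,v/4+140,.0))
s=read_state();print(R.from_quat(s['eef_rot']).as_matrix())
E
```

```text
knobtop top [ 0.5002 -0.0969] scene [ 0.502  -0.0973] tri [ 0.5003 -0.0971  0.1049]
h1 top [ 0.5056 -0.1483] scene [ 0.5067 -0.1478] tri [ 0.5057 -0.1481  0.0468]
h2 top [ 0.5098 -0.1979] scene [ 0.5105 -0.1977] tri [ 0.5099 -0.1979  0.0472]
griptop top [ 0.5134 -0.0081] scene [ 0.5112 -0.0064] tri [ 0.5133 -0.0075  0.2405]
bush top [0.5061 0.3419] scene [0.5062 0.3423] tri [0.5061 0.3421 0.08  ]
post top [0.6801 0.1746] scene [0.689  0.1701] tri [0.6825 0.1751 0.1898]
lh [ 0.4983 -0.0482  0.048 ] [0.4942 0.0009 0.048 ]
[0.5621 0.4055 0.    ]
[0.5657 0.2927 0.    ]
[0.4546 0.2875 0.    ]
[0.4498 0.4016 0.    ]
[[-0.0005  0.4276 -0.904 ]
 [ 0.001  -0.904  -0.4276]
 [-1.     -0.0011  0.    ]]
```

Candidates for the press block (top image): pink (120,250), small red (188,250), large red (150,340). I choose the small red one, and the crop confirms it. The green clip is at (386,234), beside the hole at about (0.506,-0.148). The knob is at (0.501,-0.097) and the lamp grip at (0.513,-0.0075). I'm moving to the grip now.

```bash
python3 -m inch '[[[0.3,0.3,0.375,0,0,-0.02,0],[0.6,0.6,0.375,0,0,-0.04,0],[0.8,0.8,0.375,0,0,-0.057,0],[1,1,0.375,0,0,-0.057,0]]]' 10; python3 -m inch '[[[0.3,0.4,0,0,0,0,0],[0.6,0.7,0,0,0,0,0],[0.8,1,0,0,0,0,0],[1,1,0,0,0,0,0]]]'; python3 -m inch '[[[0,0.4,0,0,0,0,0],[0,0.8,0,0,0,0,0],[0,1,0,0,0,0,0]]]';python3 -m inch '[[[0,0.4,0,0,0,0,0],[0,0.8,0,0,0,0,0],[0,1,0,0,0,0,0],[0,1,0,0,0,0,0]]]'
```

```text
time: 0.55
ee_pos: [0.39, -0.4422, 0.2683]
eef_rot: [0.707, 0.029, -0.706, 0.029]
ft_force: [0.2, -0.6, -0.0]
width: 0.0869
time: 0.95
ee_pos: [0.5101, -0.3187, 0.2682]
eef_rot: [0.707, 0.033, -0.706, 0.032]
ft_force: [0.2, -1.0, 0.5]
width: 0.0872
time: 1.25
ee_pos: [0.5077, -0.2003, 0.2674]
eef_rot: [-0.706, -0.032, 0.706, -0.031]
ft_force: [-0.2, 0.5, -0.1]
width: 0.0871
time: 1.65
ee_pos: [0.5073, -0.0806, 0.2678]
eef_rot: [0.707, 0.032, -0.706, 0.032]
ft_force: [-0.9, -1.2, -0.4]
width: 0.0864
```

```bash
python3 -m inch '[[[0.046,0.3,0,0,0,0,0],[0.046,0.61,0,0,0,0,0],[0.046,0.61,0,0,0,0,0]]]'; python3 - <<'E'
from h import *
W=cal('wrist'); w=camera('wrist')[:,:,::-1].copy(); cv2.imwrite('pics/w1.png',w)
print(read_state()['ee_pos'],proj(W,[.5128,-.0075,.238]))
E
```

```text
time: 1.95
ee_pos: [0.5127, -0.0072, 0.2677]
eef_rot: [0.706, 0.032, -0.706, 0.031]
ft_force: [0.2, -0.1, -0.5]
width: 0.0874
[ 0.51272974 -0.01009743  0.26751355] [324.0703376  282.03407321]
```

View pics/w1.png

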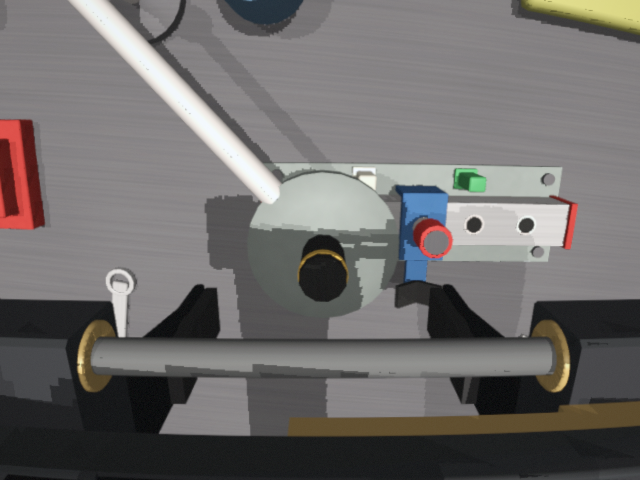

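The grip top is seen at (323,283), against a predicted (324,282). I'll go down and close.

```bash
python3 -m inch '[[[0,0,-0.3,0,0,0,0],[0,0,-0.53,0,0,0,0],[0,0,-0.53,0,0,0,0.7],[0,0,-0.53,0,0,0,0.9],[0,0,-0.53,0,0,0,0.9],[0,0,-0.53,0,0,0,0.9],[0,0,-0.53,0,0,0,0.9]]]' 12
```

```text
time: 2.7
ee_pos: [0.5133, -0.0119, 0.205]
eef_rot: [0.707, 0.029, -0.706, 0.03]
ft_force: [0.7, -0.3, -0.0]
width: 0.0551
```

```bash
python3 -m inch '[[[0,0,0,0,0,0,0.9],[0,0,0,0,0,0,0.9],[0,0,0,0,0,0,0.9]]]' 12; python3 - <<'E'
import numpy as np
P=np.array([.682,.175]);
g=np.array([.5128,-.0080])
B=np.array([.506,.342])
r=.25; a0=np.arctan2(*(g-P)[::-1]); a1=np.arctan2(*(B-P)[::-1])
print(a0,a1,np.linalg.norm(g-P))
a1 += 0 
P=g-r*np.array([np.cos(a0),np.sin(a0)])
for k in np.linspace(0,1,17):
    a=a0+k*((a1-a0)%(-2*np.pi)); p=P+r*np.array([np.cos(a),np.sin(a)])
    print(round(k,3),p.round(4),((p-g)/.12).round(2))
E
```

```text
time: 3.0
ee_pos: [0.513, -0.0113, 0.2041]
eef_rot: [0.707, 0.03, -0.706, 0.029]
ft_force: [3.8, 6.2, -0.7]
width: 0.0307
-2.31703224049821 2.3824275379675366 0.24923410681525915
0.0 [ 0.5128 -0.008 ] [ 0. -0.]
0.062 [0.4955 0.0097] [-0.14  0.15]
0.125 [0.48  0.029] [-0.27  0.31]
0.188 [0.4665 0.0497] [-0.39  0.48]
0.25 [0.4551 0.0717] [-0.48  0.66]
0.312 [0.446  0.0946] [-0.56  0.86]
0.375 [0.4391 0.1184] [-0.61  1.05]
0.438 [0.4347 0.1427] [-0.65  1.26]
0.5 [0.4327 0.1674] [-0.67  1.46]
0.562 [0.4331 0.1921] [-0.66  1.67]
0.625 [0.4359 0.2167] [-0.64  1.87]
0.688 [0.4412 0.2409] [-0.6   2.07]
0.75 [0.4488 0.2644] [-0.53  2.27]
0.812 [0.4588 0.287 ] [-0.45  2.46]
0.875 [0.4709 0.3086] [-0.35  2.64]
0.938 [0.485  0.3289] [-0.23  2.81]
1.0 [0.5012 0.3476] [-0.1   2.96]
```

```bash
python3 -m inch '[[[0,0,0,0,0,0,0.9],[0,0,0,0,0,0,0.9]]]' 12; python3 -m inch '[[[-0.07,0.07,0,0,0,0,0.9],[-0.14,0.15,0,0,0,0,0.9],[-0.27,0.31,0,0,0,0,0.9],[-0.39,0.48,0,0,0,0,0.9],[-0.48,0.66,0,0,0,0,0.9],[-0.56,0.86,0,0,0,0,0.9],[-0.59,0.98,0,0,0,0,0.9],[-0.59,0.98,0,0,0,0,0.9]]]'
```

```text
time: 3.2
ee_pos: [0.5135, -0.0103, 0.2042]
eef_rot: [0.707, 0.031, -0.706, 0.03]
ft_force: [3.0, 5.0, -0.8]
width: 0.0237
time: 4.0
ee_pos: [0.4388, 0.1076, 0.2036]
eef_rot: [-0.705, -0.03, 0.708, -0.031]
ft_force: [-11.1, -1.6, 6.6]
width: 0.0234
```

```bash
python3 -m inch '[[[-0.03,0.14,0,0,0,0,0.9],[-0.06,0.28,0,0,0,0,0.9],[-0.08,0.48,0,0,0,0,0.9],[-0.07,0.69,0,0,0,0,0.9],[-0.05,0.89,0,0,0,0,0.9],[-0.03,1,0,0,0,0,0.9],[-0.03,1,0,0,0,0,0.9]]]'; python3 -m inch '[[[0.04,0.15,0,0,0,0,0.9],[0.09,0.29,0,0,0,0,0.9],[0.17,0.48,0,0,0,0,0.9],[0.27,0.66,0,0,0,0,0.9],[0.39,0.83,0,0,0,0,0.9],[0.48,0.94,0,0,0,0,0.9],[0.48,0.94,0,0,0,0,0.9],[0.48,0.94,0,0,0,0,0.9]]]'
```

```text
time: 4.7
ee_pos: [0.4368, 0.2276, 0.2034]
eef_rot: [-0.706, -0.031, 0.707, -0.031]
ft_force: [-4.8, 2.4, -0.2]
width: 0.0239
time: 5.5
ee_pos: [0.4952, 0.3382, 0.2035]
eef_rot: [-0.706, -0.03, 0.707, -0.03]
ft_force: [-0.7, 3.6, -6.0]
width: 0.0237
```

```bash
python3 -m inch '[[[0,0,0,0,0,0,0.3],[0,0,0,0,0,0,0],[0,0,0,0,0,0,0],[0,0,0,0,0,0,0],[0,0,0.25,0,0,0,0],[0,0,0.5,0,0,0,0],[0,0,0.6,0,0,0,0],[0,0,0.6,0,0,0,0]]]'; python3 - <<'E'
from h import *
w=camera('wrist')[:,:,::-1].copy(); W=cal('wrist'); cv2.imwrite('pics/w2.png',w)
t=camera('scene')[:,:,::-1].copy(); crop(t,360,130,520,250,5,'pics/s3.png')
print(proj(W,[.506,.342,.08]))
E
```

```text
time: 6.3
ee_pos: [0.4965, 0.3391, 0.2777]
eef_rot: [0.707, 0.03, -0.706, 0.029]
ft_force: [0.6, 0.9, -0.9]
width: 0.0797
[320.11402971 196.36893387]
```

View pics/w2.png

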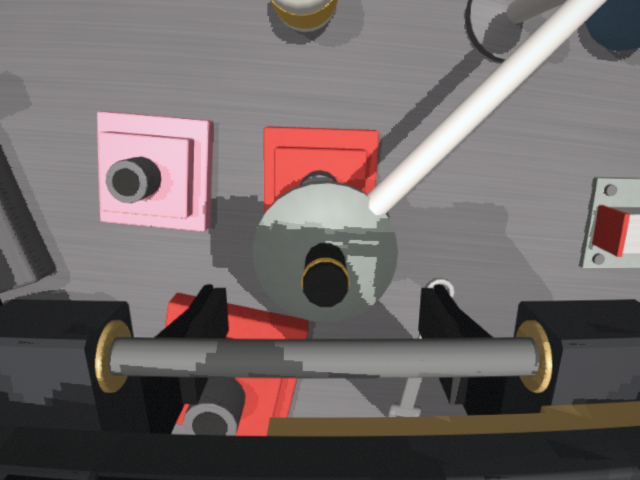

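View pics/s3.png

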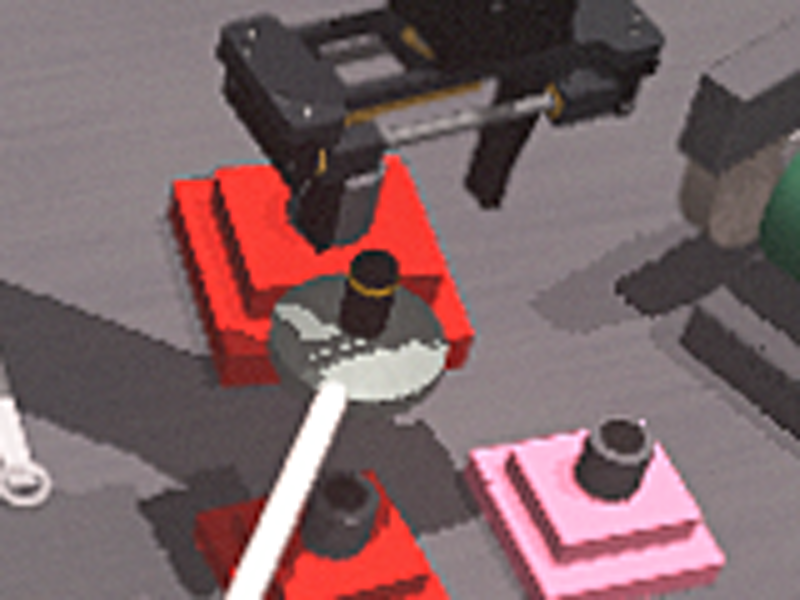

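```bash
python3 - <<'E'
from h import *
print(px2plane(cal('wrist'),325,285,.238),px2plane(cal('scene'),435,183,.238))
p=read_state()['ee_pos'];print(p,([.5013,-.0975,.13]-p)/.12)
E
```

```text
[0.49139347 0.33696127 0.238     ] [0.49215115 0.33427382 0.238     ]
[0.49582297 0.33826852 0.27492821] [ 0.0456419  -3.63140435 -1.20773511]
```

The lamp head is about 15 mm off the block's centre. Next I go over the knob.

```bash
python3 -m inch '[[[0,-0.4,0,0,0,0,0],[0,-0.8,0,0,0,0,0],[0,-1,0,0,0,0,0]]]'; python3 -m inch '[[[0,-0.4,0,0,0,0,0],[0,-0.8,0,0,0,0,0],[0,-1,0,0,0,0,0]]]'; python3 -m inch '[[[0,-0.4,0,0,0,0,0],[0,-0.8,0,0,0,0,0],[0,-1,0,0,0,0,0]]]'; python3 -m inch '[[[0.05,-0.4,-0.3,0,0,0,0],[0.05,-0.64,-0.6,0,0,0,0],[0.05,-0.64,-0.8,0,0,0,0],[0.05,-0.64,-0.8,0,0,0,0]]]'; python3 - <<'E'
from h import *
W=cal('wrist'); w=camera('wrist')[:,:,::-1].copy(); cv2.imwrite('pics/w3.png',w)
print(read_state()['ee_pos'],proj(W,[.5013,-.0975,.107]),proj(W,[.506,-.148,.048]),proj(W,[.510,-.198,.048]))
E
```

```text
time: 6.7
ee_pos: [0.4961, 0.2139, 0.274]
eef_rot: [-0.706, -0.027, 0.707, -0.029]
ft_force: [0.4, -0.1, 0.7]
width: 0.0865
time: 7.0
ee_pos: [0.4955, 0.0936, 0.2743]
eef_rot: [-0.706, -0.027, 0.707, -0.028]
ft_force: [-0.5, 0.2, -0.3]
width: 0.0871
time: 7.3
ee_pos: [0.4949, -0.0263, 0.2742]
eef_rot: [-0.706, -0.027, 0.707, -0.028]
ft_force: [0.7, -0.1, 0.1]
width: 0.0871
time: 7.7
ee_pos: [0.4985, -0.0993, 0.1748]
eef_rot: [-0.703, -0.029, 0.71, -0.028]
ft_force: [-0.6, 0.8, 0.2]
width: 0.0868
[ 0.50020556 -0.0980236   0.17773133] [320.78447819 250.66146393] [394.51367268 222.89276645] [465.81485148 223.14209356]
```

View pics/w3.png

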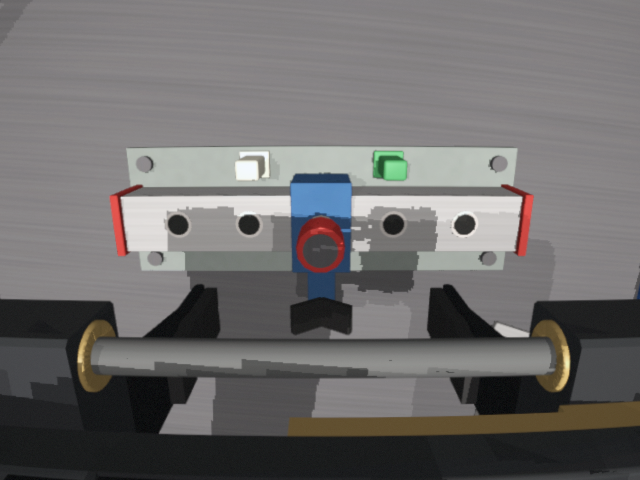

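```bash
python3 -m inch '[[[0.01,0,-0.3,0,0,0,0],[0.01,0,-0.6,0,0,0,0],[0.01,0,-0.83,0,0,0,0],[0.01,0,-0.83,0,0,0,0.3],[0.01,0,-0.83,0,0,0,0.9]]]' 50; python3 -m inch '[[[0,0,0,0,0,0,0.95],[0,0,0,0,0,0,0.95],[0,0,0,0,0,0,0.95],[0,0,0,0,0,0,0.95],[0,0,0,0,0,0,0.95],[0,0,0,0,0,0,0.95],[0,0,0,0,0,0,0.95]]]' 50
```

```text
time: 8.25
ee_pos: [0.5041, -0.0974, 0.0821]
eef_rot: [0.707, 0.03, -0.706, 0.03]
ft_force: [0.8, 0.3, 0.6]
width: 0.0781
time: 8.95
ee_pos: [0.5032, -0.0981, 0.0804]
eef_rot: [-0.706, -0.03, 0.707, -0.03]
ft_force: [-0.0, 1.5, 1.0]
width: 0.0269
```

```bash
python3 -m inch '[[[0,0,0.05,0,0,0,0.95],[0,0,0.1,0,0,0,0.95],[0,0,0.15,0,0,0,0.95],[0,0,0.15,0,0,0,0.95],[0,0,0.15,0,0,0,0.95]]]' 55; python3 - <<'E'
from h import *
print(read_state()['ee_pos'])
s=camera('scene')[:,:,::-1].copy(); crop(s,200,205,340,310,5,'pics/s4.png')
w=camera('wrist')[:,:,::-1].copy(); cv2.imwrite('pics/w4.png',w)
E
```

```text
time: 9.45
ee_pos: [0.5031, -0.0981, 0.0981]
eef_rot: [-0.706, -0.03, 0.706, -0.03]
ft_force: [5.4, 0.4, -12.0]
width: 0.0268
[ 0.50308903 -0.09807453  0.0980751 ]
```

View pics/s4.png

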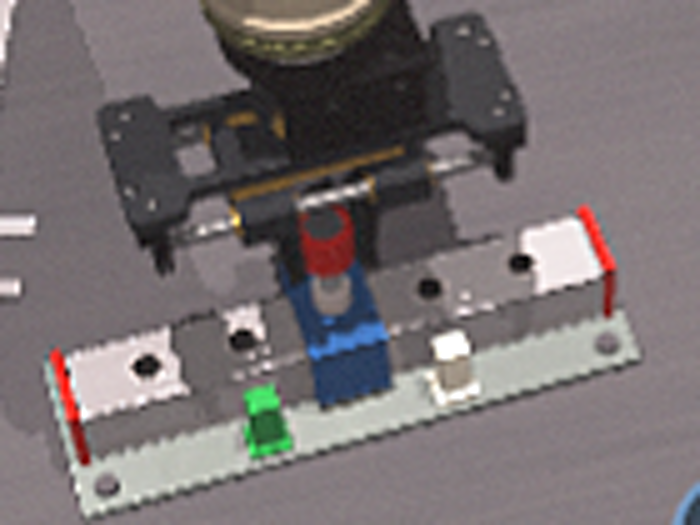

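View pics/w4.png

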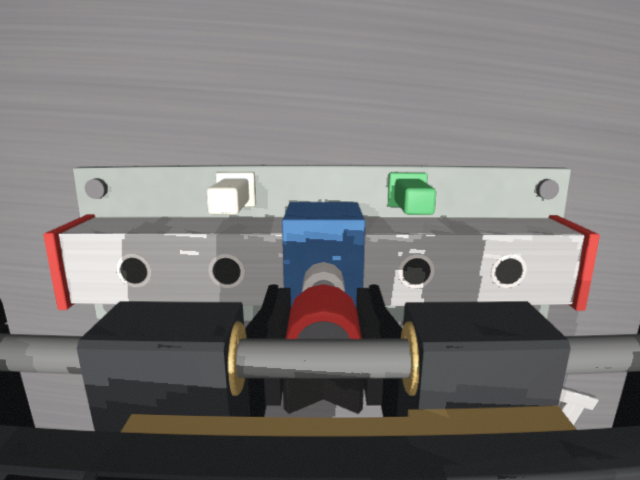

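```bash
python3 -m inch '[[[0.005,-0.06,0,0,0,0,0.95],[0.01,-0.13,0,0,0,0,0.95],[0.017,-0.2,0,0,0,0,0.95],[0.023,-0.27,0,0,0,0,0.95],[0.029,-0.34,0,0,0,0,0.95],[0.033,-0.39,0,0,0,0,0.95],[0.035,-0.415,0,0,0,0,0.95],[0.035,-0.415,0,0,0,0,0.95],[0.035,-0.415,0,0,0,0,0.95]]]'; python3 - <<'E'
from h import *
print(read_state()['ee_pos'],read_state()['ft_force'])
s=camera('scene')[:,:,::-1].copy(); crop(s,200,205,340,310,5,'pics/s5.png')
W=cal('wrist');w=camera('wrist')[:,:,::-1].copy(); cv2.imwrite('pics/w5.png',w)
for q in [(.506,-.148,.048),(.510,-.198,.048),(.4983,-.0482,.048)]: print(proj(W,q))
E
```

```text
time: 10.45
ee_pos: [0.5073, -0.1486, 0.0983]
eef_rot: [-0.706, -0.029, 0.707, -0.03]
ft_force: [4.3, -1.4, -13.0]
width: 0.0271
[ 0.50726204 -0.14860632  0.09831366] [  4.32905182  -1.38637064 -13.01198114]
[321.9264017  269.36758849]
[416.78724588 269.52486831]
[134.75197313 267.82255023]
```

View pics/s5.png

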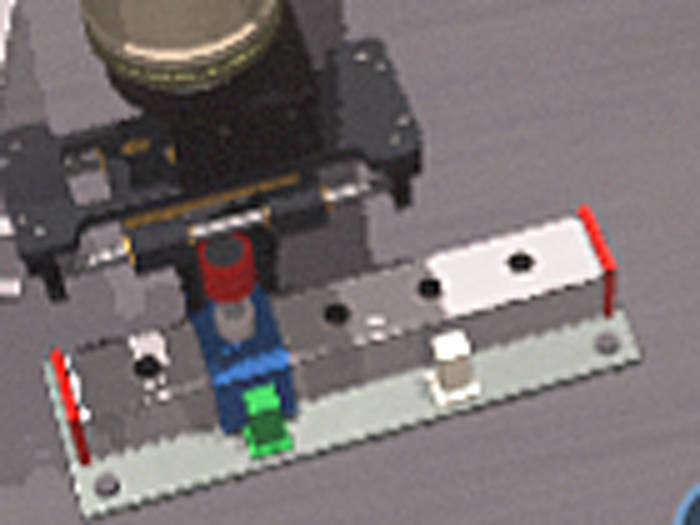

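View pics/w5.png

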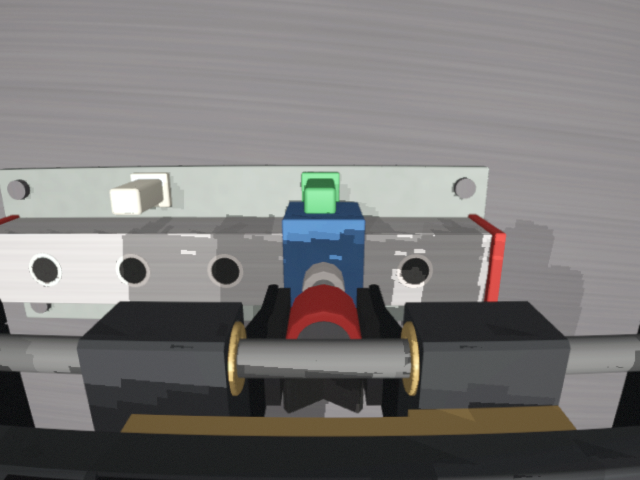

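Sleeve sits centred between the neighbouring holes at (227,270) and (414,270), beside the green clip. I'll push down in stages.

```bash
python3 -m inch '[[[0,0,-0.05,0,0,0,0.95],[0,0,-0.1,0,0,0,0.95],[0,0,-0.14,0,0,0,0.95],[0,0,-0.17,0,0,0,0.95],[0,0,-0.19,0,0,0,0.95],[0,0,-0.19,0,0,0,0.95],[0,0,-0.19,0,0,0,0.95]]]'
```

```text
time: 11.25
ee_pos: [0.5074, -0.1482, 0.0759]
eef_rot: [-0.706, -0.029, 0.706, -0.03]
ft_force: [-3.3, -2.1, 3.7]
width: 0.0266
```

Pin entered the hole with only 3.7 N. I'll press on until the force steps up at the stop.

```bash
python3 -m inch '[[[0,0,-0.01,0,0,0,0.95],[0,0,-0.02,0,0,0,0.95],[0,0,-0.02,0,0,0,0.95]]]';python3 -m inch '[[[0,0,-0.01,0,0,0,0.95],[0,0,-0.02,0,0,0,0.95],[0,0,-0.02,0,0,0,0.95]]]'
```

```text
time: 11.55
ee_pos: [0.5075, -0.1482, 0.0747]
eef_rot: [0.707, 0.029, -0.706, 0.03]
ft_force: [-10.8, -1.6, 19.8]
width: 0.0269
time: 11.85
ee_pos: [0.5076, -0.1484, 0.0744]
eef_rot: [0.707, 0.029, -0.706, 0.03]
ft_force: [-21.5, 1.6, 44.0]
width: 0.0266
```

```bash
python3 -m inch '[[[0,0,0.014,0,0,0,0.95],[0,0,0.014,0,0,0,0.95],[0,0,0.014,0,0,0,0.95],[0,0,0.014,0,0,0,0.95],[0,0,0.014,0,0,0,0.95]]]'; python3 - <<'E'
from h import *
s=camera('scene')[:,:,::-1].copy(); crop(s,200,205,340,310,5,'pics/s6.png');crop(s,360,130,520,250,4,'pics/s7.png')
w=camera('wrist')[:,:,::-1].copy(); cv2.imwrite('pics/w6.png',w)
print(read_state()['ee_pos'],read_state()['ft_force'])
E
```

```text
time: 12.35
ee_pos: [0.5075, -0.1483, 0.0746]
eef_rot: [0.707, 0.029, -0.706, 0.03]
ft_force: [-13.8, -0.2, 26.2]
width: 0.027
[ 0.50752579 -0.14830013  0.07464065] [-14.09447612  -0.41603134  27.00398173]
```

View pics/s6.png

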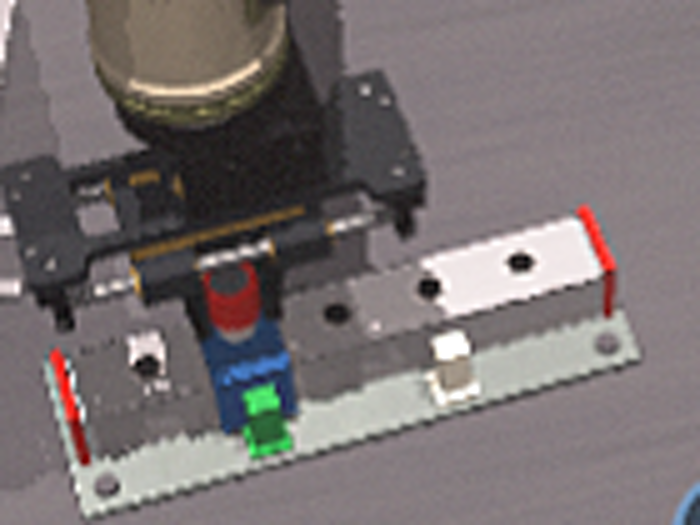

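View pics/w6.png

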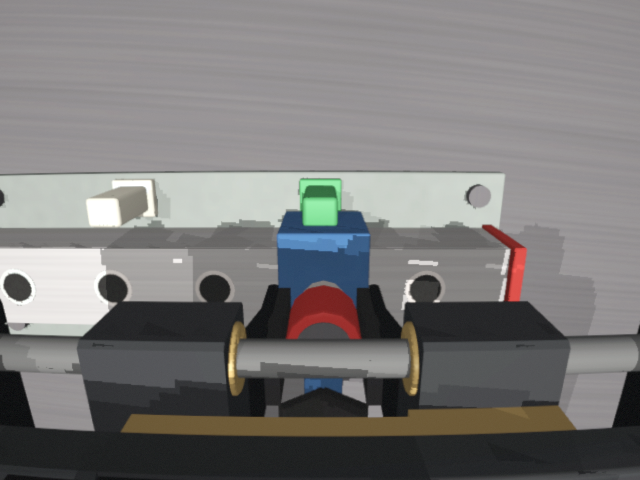

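View pics/s7.png

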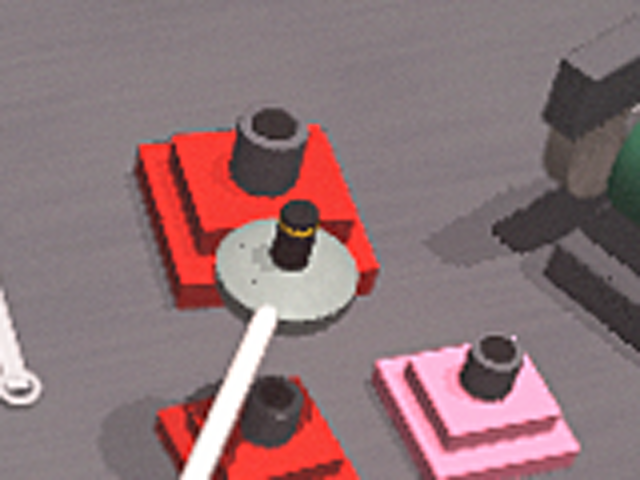

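In the scene crop the knob at (232,300) sits on the barrel with no gap, beside the green clip. The lamp head is unchanged, with the grip top at (434.5,182.5).

```bash
python3 - <<'E'
from bench import *
close_job(); s=read_state(); print(s['time'],s['ee_pos'],s['ft_force'],s['width'])
E
```

```text
the job is handed in; nothing more can be done
the job is handed in; nothing more can be done
```

The job is handed in; the last checks before handing in looked good, and no verdict was reported.

- **Lamp:** I swung the head by its grip over the small red press block and let go. Its axis measured about 15 mm from the block's centre, against the 45 mm allowed, and it had not moved in the last picture.
- **Sleeve and pin:** I pulled the knob up about 18 mm (about 12 N), slid the sleeve 50 mm to the hole beside the green clip and pushed the knob down to its stop. The tool ended about 6 mm below its height at the grasp, the same as the starting gap. The last scene picture shows no gap under the knob.
- **Hold at hand-in:** The gripper still held the knob at 12.35 s, with a grip setting of 55 N and about 27 N pushing down.

**Checks that were off or missing:**
- While finding the stop, the wrist force reached 44 N vertically, so I backed off to about 27 N. A sideways force of about 14 N in x remained, because the tool sat about 2 mm off the pin's axis.
- I tried to read the robot's state after handing in, but no reading came back.
- I did not measure the loose things again. The moves went nowhere near them, except that the lamp arm and gripper passed well above the wrench.

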